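# Set a stop screw to a setting block

## Task

Slide the setting block along its guides, fully home against the back stop of the frame, so that it lies beneath the stop screw. Then put the T-key on the screw's head and turn the screw clockwise until its sprung nose just drags on the block: pushed in about 3 mm, never bottomed. Leave the key sitting on the screw, draw the block back along its guides until it is wholly clear of the screw but still on the bed, and leave the other things on the bench where they stand.

Things in the scene. Friction and masses are not known exactly. Their poses are not given: they have to be found in the camera images.
- stop_frame: Fixed frame; origin on the bench (z=0) under the screw axis. Bed 10 mm thick, 100 wide, along its x from -280 (open end, robot's right) to +70 mm; guide strips 10 wide, 10 high on it, inner faces y=+-26 mm. Column (60x48 mm, y -50 to -98, far side, 122 tall) carries an arm over the bed: x +-22, y -98 to +30, z 92 to 122 mm; the screw passes down through it at x=y=0.
- back_stop (a point): Middle of the back stop's face that the block meets, at the frame's x = +45 mm, 25 mm above the bench; its x axis is the frame's, pointing in the block's sliding-in direction. The stop is 80 mm wide and rises 30 mm above the bed.
- setting_block: Loose steel block, 190 long (its x) x 50 x 40 mm high, 0.5 to 0.95 kg, on the bed between the guides (1 mm play each side), free to slide; origin at the centre of its underside, its x along the frame's x. Fully home its +x end meets the back stop: its origin is at x = -50 mm in the frame. It starts 75 to 125 mm short of that, clear of the screw.
- post (a point): Centre of the top of the block's upright round steel post, 16 mm diameter, 40 mm tall, standing on the block's top 15 mm from its -x end (block x = -80 mm); its top is 90 mm above the bench. For hooking, pushing or pinching the block.
- t_key: Loose dark steel T-key, upright on its mouth on the bench, 64 mm tall, 0.25 kg; origin at the centre of the mouth. A 46x46x26 mm socket with a slot below, 34 (its x) x 12 mm, 18 deep, takes the screw's tang, either way round; on top along its x a T-bar 90 long, 12 thick, 50 to 64 mm above the mouth. It starts in any of four places, swapped with the tin, oiler and tape measure.
- tang (a point): Point on the screw axis on the top of its 40 mm collar; turns and sinks with the screw. A flat tang, 30 mm along this point's x, 8 mm along its y, stands up 15 mm from it, narrowing at the top. The key is fully on when its mouth rests here. 148 mm above the bench when joint screw is 0.
- screw (a joint): Turn of the stop screw, rad, 0 highest, to 4.6; grows clockwise seen from above, sinking 24 mm a turn (3.82 mm/rad). Stiff (0.12 N m), stays where left; starts at 0.25 to 1.5. The nose tip is 59 mm above the bench at 0 and the block's top is at 50 mm: the nose meets the block at about 2.36 rad and is pushed in 3 mm at about 3.14 rad.
- nose (a joint): How far the spring-loaded brass nose (14 mm diameter, blunt cone) is pushed up into the screw's lower end, m: 0 free, 0.008 bottomed; 0.6 N/mm with 0.6 N preload. It projects 12 mm below the screw when free.
- grease_tin: open round tin, 87 mm diameter, 62 mm tall; origin at the centre of its underside. Bystander.
- oiler: small oiler bottle, 56 mm diameter, 126 mm tall with its spout; origin at the centre of its underside. Bystander.
- tape_measure: tape measure lying flat, 64 x 80 x 30 mm; origin near the centre of its underside. Bystander.
- torch: black flashlight standing on its tail, 34 mm diameter, 130 mm tall; origin at the centre of its underside. Bystander.
Mind the look-alikes: they are no part of the job. What is shaped like the t_key but purple or red is not meant.

How it is judged:
By the outcome, as a careful person would: the job done as asked, in the order asked, and still so for the second after the job is handed in, with the robot touching nothing.
It also fails if it takes over 72 s, if anything falls off the work surface, if the arm or the gripper's body presses on something with over 40 N, if the wrist force passes 120 N, or if a joint passes its speed limit or range.

## Robot

A 6-joint arm with a two-finger parallel gripper is mounted at the origin on the work surface; the furniture and walls round the work are solid. World frame = base frame: x ahead of the robot, y to its left, z up, the work surface at z = 0. Lengths are in m, angles in rad, forces in N, time in s.
With the tool pointing down it reaches from about 0.3 to 0.775 m from the base axis. Payload 14.6 kg.
Tool frame: the origin (TCP) lies midway between the tips of the shut fingers; the grasp point (between the pads) lies 19 mm behind it (ctrl.pinch_z is the distance from the TCP to the grasp point, in m); z points along the fingers, y is the line along which they close (so a half turn about z gives the same grasp; the last joint's range is limited). The gripper opens to 94 mm and grips with 3 to 60 N. Pads are 16 mm wide; open, the fingers measure 119 mm over their backs; the gripper's body (75 mm by 177 mm) begins 78 mm behind the grasp point.
Start: joints at [-1.233, 0.3, 1.521, -0, 1.321, -0.067], TCP at [0.217, -0.506, 0.205] pointing down, gripper open.
Joint ranges: [-3.03, 3.03], [-0.79, 2.21], [0.23, 2.52], [-1.04, 4.18], [0, 3.07], [-2.55, 2.55]. Speed limits (rad/s): [2.22, 2.22, 2.57, 3.14, 3.14, 3.14].

## Interface

Orientations are given as [roll, pitch, yaw] about the fixed x, y, z axes, in that order (R = Rz(yaw) Ry(pitch) Rx(roll)).
In Python, from station import ctrl gives the robot as it stands.
- The arm moves only by the tool jog_arm, never from a script. Its argument "motion" is a list of rows, each a list of 7 numbers: the shift along the tool's x, y, z in m, then the turn, a rotation vector about the tool's x, y, z in rad, then the opening, from -1 (shut) to 1 (fully open). In form: [[tx, ty, tz, rx, ry, rz, gripper], ...]. A call has 1 to 5 rows; each row shifts and turns the commanded pose from where the row before left it, along the tool's axes as they then stand; what a row does not reach is not made up. A row lasts 1/10 s, in which the tool goes at most 50 mm and 8.59 degrees, less where a joint would pass 70% of its speed; a pose out of reach is approached as far as the arm can. A call is refused whole if a number of a shift passes 0.05 or a number of a turn 0.15, either way. A call with a gripper value outside its range is refused whole. The fingers move at their own pace and stop on an object; "squeeze" is the grip in N (left out, the last holds). Time passes only in rows, so rows that do not move let the fingers close. It gives the time, the measured TCP pose, the force, the opening and the grip force at its end, in the units of the state.
- ctrl.get_obs(): the state, without advancing time (a new reading comes with each control period).
- ctrl.camera(name): name is "side" or "top" or "wrist"; returns the picture (420x560x3 uint8, red, green, blue); there is no depth.
- ctrl.camera_model(name): a dict with "intrinsics" (3x3 intrinsics, pixels), "k1" (the pictures are not rectified: a ray, as slopes to the right and down, at radius r is drawn at 1 + k1 r^2 times it, then the intrinsics apply), "rvec" (rotation vector, rad) and "tvec" (3), from world to camera coordinates, as OpenCV has them. Camera axes: x right, y down, z forward; pixel columns grow to the right and rows downward; lengths in m; the calibration is good to about 2 mm. A picture is of the moment at which its call begins: read the wrist's pose just before it. camera_model takes no time and is no camera call; for the wrist camera it gives the pose at the moment of the call.
- ctrl.hand_in(): hands the job in; it is judged then, once.
The state is a dict: "time_s": time; "qpos": joint angles; "joint_vel": joint speeds; "tau": joint torques, N m; "ee_pos": TCP position; "eef_rot": TCP orientation; "force": force on the tool from outside, world axes, zero at the start; "moment": the same for the moment, N m; "grip_width": finger opening in m; "grip_force": force on a finger pad.
Only numpy, scipy, OpenCV 4.12 (cv2) and the standard library are available. Lean on these libraries where they do the work, as an engineer would, in place of code of your own. Each camera call takes 0.05 s, during which the arm holds its last target. There are 200 camera calls.

## Working session

There is one attempt and no reset: what is moved stays moved. The work goes in short steps, Python scripts to look and compute and a tool call to move; the robot and the scene stay as the last step left them, time stands still between calls to the robot, and variables do not carry over. Pictures are saved under pics/ and viewed, at most 10 in all, crops included, and the job is handed in when it is done.

Besides the shell and the picture viewer there is one more tool, called by a JSON object that holds its "fn" and its "kwargs". jog_arm: Moves the arm, as the interface text tells. Its arguments: {"type":"object","properties":{"motion":{"type":"array"},"squeeze":{"type":"number"}},"required":["motion"]}

```bash
ls; mkdir -p pics; python3 - <<'E'
from station import ctrl
import cv2
print(ctrl.get_obs())
for n in("top","side"):
    im=ctrl.camera(n); cv2.imwrite(f"pics/{n}0.png",im[:,:,::-1]); print(n,ctrl.camera_model(n))
print(ctrl.pinch_z)
E
```

```text
pics
{'time_s': 0.0, 'qpos': array([-1.23261769e+00,  3.00464790e-01,  1.52157440e+00,  2.63961122e-05,
        1.32069533e+00, -6.66126189e-02]), 'joint_vel': array([-0.00063622,  0.00083013, -0.00139174,  0.00103896,  0.00047936,
       -0.00118639]), 'tau': array([-1.61739157e-03, -5.31820428e+01, -3.52734804e+01,  7.07103079e-02,
        2.42884067e-02, -1.09568807e-04]), 'ee_pos': array([ 0.21651613, -0.50530826,  0.20489262]), 'eef_rot': array([-3.14045502e+00, -1.01517197e-04,  4.04784650e-01]), 'force': array([0.63283577, 0.59514825, 0.88219197]), 'moment': array([-0.08405284, -0.05110435, -0.00387605]), 'grip_force': 0.0, 'grip_width': 0.09406151143475007}
top {'intrinsics': array([[467.50918058,   0.        , 282.80448407],
       [  0.        , 467.50918058, 208.17577623],
       [  0.        ,   0.        ,   1.        ]]), 'k1': -0.13398148904991303, 'rvec': array([ 2.16361224, -2.10317577,  0.15798156]), 'tvec': array([-0.00766342,  0.59748373,  1.20650757])}
side {'intrinsics': array([[523.57841962,   0.        , 271.27403818],
       [  0.        , 523.57841962, 216.95031025],
       [  0.        ,   0.        ,   1.        ]]), 'k1': -0.0922545637210967, 'rvec': array([ 0.34719811, -2.60766706,  1.45110229]), 'tvec': array([0.58573197, 0.17927871, 1.41530854])}
0.0188
```

View pics/top0.png

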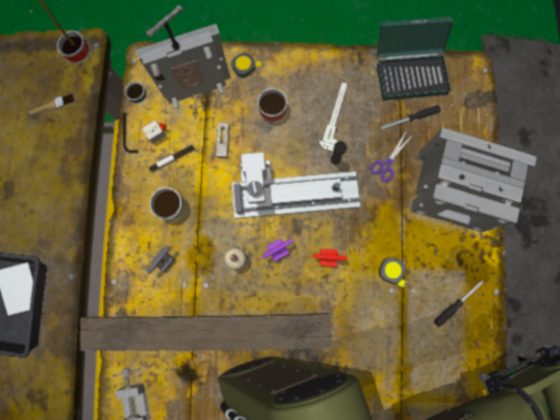

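View pics/side0.png

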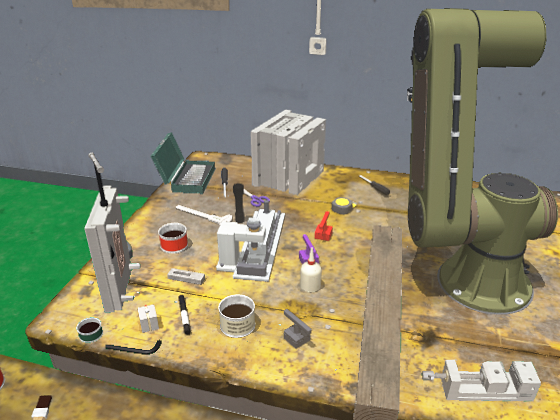

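The top view shows the frame at about (233–360, 150–215), its column at (255,165). The dark T-key is at (160,260), with purple (278,250) and red (330,258) decoys, the oiler at (235,258) and the torch at (338,150). The side view shows the key at (297,328).

```bash
cat > h.py <<'E'
from station import ctrl
import cv2, numpy as np
from scipy.spatial.transform import Rotation as Ro
def par(n):
    m=ctrl.camera_model(n); return m["intrinsics"],np.array([m["k1"],0,0,0.]),cv2.Rodrigues(m["rvec"])[0],m["tvec"]
def ray(n,uv,P=None):
    K,d,R,t=P or par(n)
    p=cv2.undistortPoints(np.array(uv,float).reshape(-1,1,2),K,d)[:,0]
    return -R.T@t,np.c_[p,np.ones(len(p))]@R
def plane(n,uv,z,P=None):
    c,d=ray(n,uv,P); return c+d*((z-c[2])/d[:,2])[:,None]
def proj(n,X,P=None):
    K,d,R,t=P or par(n)
    return cv2.projectPoints(np.array(X,float).reshape(-1,1,3),cv2.Rodrigues(R)[0],t,K,d)[0][:,0]
def tri(n1,uv1,n2,uv2):
    A=[];b=[]
    for n,u in((n1,uv1),(n2,uv2)):
        c,d=ray(n,[u]);d=d[0]/np.linalg.norm(d[0]);M=np.eye(3)-np.outer(d,d);A.append(M);b.append(M@c)
    return np.linalg.lstsq(np.vstack(A),np.hstack(b),rcond=None)[0]
def toolmove(dw,):  # world shift -> tool axes
    return Ro.from_euler("xyz",ctrl.get_obs()["eef_rot"]).inv().apply(dw)
E
python3 - <<'E'
import cv2,numpy as np
t=cv2.imread("pics/top0.png");s=cv2.imread("pics/side0.png")
a=cv2.resize(t[140:230,225:375],(800,480),interpolation=cv2.INTER_CUBIC) #5.333
cv2.imwrite("pics/tc.png",a)
b=cv2.resize(t[240:280,140:180],(400,400),interpolation=cv2.INTER_CUBIC)
c=cv2.resize(s[175:295,205:295],(400,533),interpolation=cv2.INTER_CUBIC)[:400]
cv2.imwrite("pics/kc.png",np.hstack([b,c]))
E
```

```text
(no output)
```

View pics/tc.png

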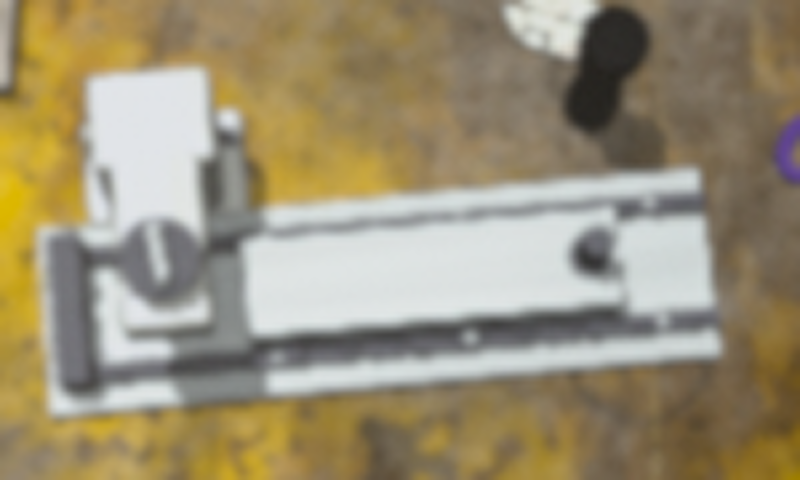

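View pics/kc.png

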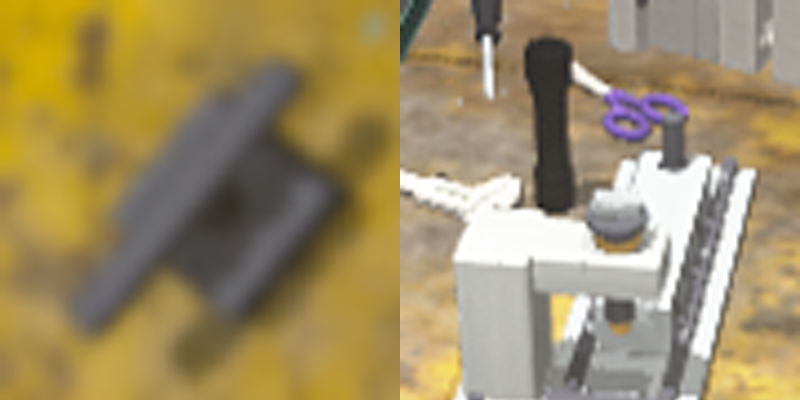

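The crops show the bed corners at (40,230), (52,415), (698,170) and (720,355) in the top crop, the collar disc at (160,260), and the post at (593,248). The key crop shows the T-bar running from (90,315) to (285,80).

```bash
python3 - <<'E'
from h import *
f=lambda p,s,o:(np.array(p,float)+.5)/s-.5+np.array(o)
s=800/150;o=(225,140)
bed=f([(38,228),(52,416),(699,168),(721,356)],s,o)
W=plane("top",bed,.01)[:,:2]
L=np.array([(.07,-.05),(.07,.05),(-.28,-.05),(-.28,.05)])
a=L-L.mean(0);b=W-W.mean(0)
th=np.arctan2((a[:,0]*b[:,1]-a[:,1]*b[:,0]).sum(),(a*b).sum());R=np.array([[np.cos(th),-np.sin(th)],[np.sin(th),np.cos(th)]])
T=W.mean(0)-R@L.mean(0)
print("frame",T,th,np.degrees(th)); print((R@L.T).T+T-W)
col=plane("top",f([(162,261)],s,o),.145)[0]; print("collar",col,(col[:2]-T)@R)
tg=plane("top",f([(147,225),(163,284)],s,o),.158);print("tang",tg,np.degrees(np.arctan2(*(tg[1]-tg[0])[[1,0]])))
po=plane("top",f([(592,246)],s,o),.09)[0]; print("post",po,(po[:2]-T)@R)
uv2=f([(675-400,118)],400/90,(205,175))[0]
p2=plane("side",[uv2],.09)[0];print("post side",p2,(p2[:2]-T)@R)
c2=plane("side",f([(618-400,207)],400/90,(205,175)),.145)[0];print("collar side",c2,(c2[:2]-T)@R)
k=plane("top",f([(90,318),(283,78)],10,(140,240)),.064);print("key bar",k,k.mean(0),np.linalg.norm(k[1]-k[0]),np.degrees(np.arctan2(*(k[1]-k[0])[[1,0]])))
print(ctrl.camera_model("wrist"))
E
```

```text
frame [0.63130674 0.07988919] 1.6898715113780682 96.82250552135699
[[-3.12803332e-05  6.07627184e-04]
 [-1.00800138e-04  6.69470522e-04]
 [-2.87076283e-04 -5.73220226e-04]
 [ 4.19156754e-04 -7.03877480e-04]]
collar [0.62949694 0.07871413 0.145     ] [-0.00095174  0.00193658]
tang [[0.6436834  0.08535431 0.158     ]
 [0.6160767  0.07684932 0.158     ]] -162.87715029052183
post [ 0.65389125 -0.12748965  0.09      ] [-0.20859328  0.00221078]
post side [ 0.65687143 -0.12553617  0.09      ] [-0.20700766 -0.00098036]
collar side [0.63421473 0.0790463  0.145     ] [-0.00118237 -0.00278727]
key bar [[0.41667395 0.35752941 0.064     ]
 [0.48169081 0.30954193 0.064     ]] [0.44918238 0.33353567 0.064     ] 0.0808083546295096 -36.43019535913508
{'intrinsics': array([[293.47471156,   0.        , 279.18199353],
       [  0.        , 293.47471156, 210.3694758 ],
       [  0.        ,   0.        ,   1.        ]]), 'k1': -0.054117266401067086, 'rvec': array([-2.40982202,  1.59033272,  0.23950947]), 'tvec': array([-0.54972115, -0.02932225,  0.39399079])}
```

{"fn": "jog_arm", "kwargs": {"motion": [[0,0,0,0,0,-0.143,-1],[0,0,0,0,0,-0.143,-1],[0,0,0,0,0,-0.143,-1],[0,0,0,0,0,-0.143,-1],[0,0,0,0,0,-0.143,-1]]}}

```text
time_s: 0.6
ee_pos: [0.2165, -0.5054, 0.2051]
eef_rot: [-3.141, -0.001, 1.126]
force: [0.2, -0.3, -0.7]
grip_width: 0.0573
grip_force: 0.0
```

{"fn": "jog_arm", "kwargs": {"motion": [[0,0,0,0,0,-0.143,-1],[0,0,0,0,0,-0.143,-1],[0,0,0,0,0,-0.143,-1],[0,0,0,0,0,-0.143,-1],[0,0,0,0,0,0,-1]]}}

```text
time_s: 1.1
ee_pos: [0.2165, -0.5054, 0.2052]
eef_rot: [-3.141, -0.001, 1.694]
force: [-0.2, 0.2, -0.1]
grip_width: 0.0171
grip_force: 0.0
```

{"fn": "jog_arm", "kwargs": {"motion": [[0.0245,0.04,0,0,0,0,-1],[0.0245,0.04,0,0,0,0,-1],[0.0245,0.04,0,0,0,0,-1],[0.0245,0.04,0,0,0,0,-1],[0.0245,0.04,0,0,0,0,-1]]}}

```text
time_s: 1.6
ee_pos: [0.4015, -0.3584, 0.2054]
eef_rot: [-3.142, -0.0, 1.687]
force: [0.0, -0.6, 0.2]
grip_width: 0.0005
grip_force: 0.0
```

{"fn": "jog_arm", "kwargs": {"motion": [[0.0245,0.04,0,0,0,0,-1],[0.0245,0.04,0,0,0,0,-1],[0.0245,0.04,0,0,0,0,-1],[0.0245,0.04,0,0,0,0,-1],[0.0245,0.04,0,0,0,0,-1]]}}

```text
time_s: 2.1
ee_pos: [0.5854, -0.2125, 0.2053]
eef_rot: [-3.141, -0.0, 1.687]
force: [-0.1, -1.0, 0.3]
grip_width: -0.0001
grip_force: 0.0
```

```bash
cat >> h.py <<'E'
T=np.array([.6313,.0799]);TH=1.690
def fr(p): c,s=np.cos(TH),np.sin(TH); return np.array([[c,s],[-s,c]])@(np.array(p[:2])-T)
def wd(p): c,s=np.cos(TH),np.sin(TH); return np.array([[c,-s],[s,c]])@np.array(p[:2])+T
def st():
    o=ctrl.get_obs(); print(round(o["time_s"],2),"pos",o["ee_pos"].round(4),"rot",o["eef_rot"].round(3),"frame",fr(o["ee_pos"]).round(4),"F",o["force"].round(1),"M",o["moment"].round(2),"w",round(o["grip_width"],4),"q",o["qpos"].round(2)); return o
def go(x,y,z):  # remaining move in tool axes to a frame-xy, z
    o=ctrl.get_obs(); w=np.r_[wd((x,y)),z]; print("go",toolmove(w-o["ee_pos"]).round(4))
E
python3 - <<'E'
from h import *
st(); go(-.239,0,.065)
E
```

```text
2.1 pos [ 0.5854 -0.2125  0.2053] rot [-3.141 -0.     1.687] frame [-0.2849  0.0804] F [-0.1 -1.   0.3] M [-0.05 -0.05  0.05] w -0.0001 q [-0.41  0.46  1.3  -0.    1.38 -0.52]
go [0.0461 0.0803 0.1403]
```

{"fn": "jog_arm", "kwargs": {"motion": [[0.023,0.04,0,0,0,0,-1],[0.023,0.04,0,0,0,0,-1],[0,0,0.03,0,0,0,-1],[0,0,0,0,0,0,-1]]}}

```text
time_s: 2.5
ee_pos: [0.657, -0.1574, 0.1708]
eef_rot: [-3.135, -0.003, 1.689]
force: [-0.5, -0.7, -0.4]
grip_width: 0.0005
grip_force: 0.0
```

```bash
python3 - <<'E'
from h import *
st(); go(-.239,0,.065)
im=ctrl.camera("wrist");cv2.imwrite("pics/w1.png",im[:,:,::-1])
m=ctrl.camera_model("wrist");print(m["rvec"],m["tvec"])
print(proj("wrist",[[*wd((-.208,0)),.09],[*wd((0,0)),.158],[*wd((-.28,-.05)),.01],[*wd((-.28,.05)),.01]]))
E
```

```text
2.5 pos [ 0.657  -0.1574  0.1708] rot [-3.135e+00 -3.000e-03  1.689e+00] frame [-0.2387  0.0028] F [-0.5 -0.7 -0.4] M [ 0.01 -0.07  0.02] w 0.0005 q [-0.29  0.62  1.15 -0.    1.38 -0.41]
go [-0.0006  0.0034  0.1058]
[-2.84567366 -0.16799867 -0.01661352] [-0.63388418 -0.24590008  0.29804819]
[[ 281.771693    182.68598733]
 [ 282.02258291 -165.89232497]
 [ 321.86092739  227.16368021]
 [ 241.30132723  227.17336632]]
```

View pics/w1.png

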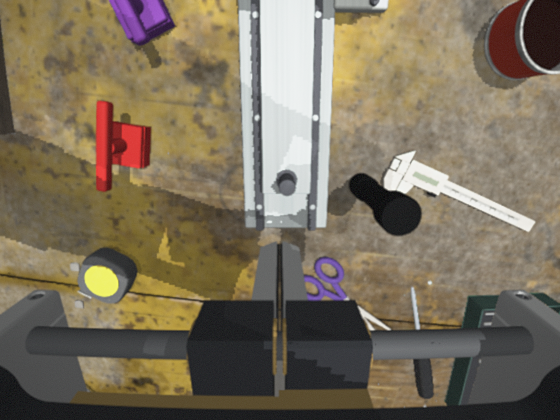

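The wrist view shows the post top at (287,181) and the bed's open end at columns 248–327, row 227. The arm was still settling, so I'll measure again now that it's still.

```bash
python3 - <<'E'
from h import *
st();P=par("wrist")
im=ctrl.camera("wrist");g=cv2.cvtColor(im,cv2.COLOR_RGB2GRAY)
for r in (60,215,222): print(r,g[r,235:340:1].tolist())
sub=g[165:205,265:310];n,l,s,c=cv2.connectedComponentsWithStats((sub<125).astype(np.uint8))
print([(s[i].tolist(),(c[i]+[265,165]).round(1)) for i in range(1,n) if s[i,4]>30])
print(proj("wrist",[[*wd((-.208,0)),.09],[*wd((-.28,-.05)),.01],[*wd((-.28,.05)),.01]],P))
E
```

```text
2.55 pos [ 0.657  -0.1584  0.1734] rot [-3.137e+00 -2.000e-03  1.689e+00] frame [-0.2397  0.0028] F [ 0.1 -0.1  0.6] M [-0.07 -0.06  0.01] w 0.0003 q [-0.29  0.61  1.15 -0.    1.39 -0.41]
60 [150, 151, 142, 113, 124, 191, 224, 228, 227, 227, 230, 230, 229, 226, 221, 184, 130, 115, 122, 125, 119, 89, 77, 79, 78, 137, 227, 241, 239, 237, 237, 236, 237, 238, 238, 238, 237, 236, 236, 236, 234, 234, 234, 237, 238, 237, 235, 235, 236, 238, 239, 237, 237, 238, 237, 239, 239, 239, 239, 239, 240, 239, 239, 238, 238, 237, 238, 238, 237, 236, 237, 236, 237, 236, 237, 239, 239, 225, 153, 116, 117, 121, 120, 121, 116, 150, 228, 232, 228, 227, 229, 230, 229, 228, 230, 231, 220, 188, 192, 194, 192, 191, 188, 187, 187]
215 [72, 79, 76, 79, 75, 75, 77, 76, 80, 94, 114, 132, 137, 139, 133, 126, 125, 136, 147, 138, 105, 72, 62, 66, 71, 73, 76, 69, 79, 114, 156, 177, 177, 179, 185, 183, 181, 185, 206, 226, 212, 169, 157, 165, 174, 177, 176, 174, 174, 175, 166, 146, 132, 131, 133, 127, 124, 127, 129, 131, 131, 128, 133, 129, 129, 129, 128, 128, 130, 131, 128, 109, 73, 61, 84, 105, 105, 107, 106, 108, 139, 191, 217, 219, 216, 215, 212, 212, 215, 212, 183, 135, 119, 124, 125, 130, 135, 139, 137, 136, 133, 126, 125, 121, 118]
222 [83, 84, 83, 82, 79, 73, 77, 77, 78, 86, 112, 150, 159, 160, 161, 160, 160, 157, 156, 155, 134, 91, 78, 81, 81, 80, 79, 77, 91, 139, 180, 207, 226, 214, 175, 164, 164, 166, 164, 161, 160, 169, 180, 182, 173, 161, 159, 158, 156, 161, 157, 160, 159, 158, 158, 159, 160, 159, 160, 161, 157, 151, 139, 130, 130, 129, 129, 129, 129, 130, 127, 109, 70, 60, 83, 103, 108, 105, 105, 117, 166, 214, 218, 216, 214, 213, 213, 212, 215, 215, 185, 130, 116, 121, 124, 124, 122, 118, 118, 121, 121, 118, 110, 107, 103]
[([10, 4, 21, 25, 400], array([285.4, 180.7])), ([42, 27, 3, 13, 37], array([308., 198.]))]
[[281.771693   182.68598733]
 [321.86092739 227.16368021]
 [241.30132723 227.17336632]]
```

{"fn": "jog_arm", "kwargs": {"motion": [[0,0.004,0.02,0,0,0,-1],[0,0,0.03,0,0,0,-1],[0,0,0.03,0,0,0,-1],[0,0,0.026,0,0,0,-1],[0,0,0,0,0,0,-1]]}}

```text
time_s: 3.1
ee_pos: [0.6603, -0.1589, 0.0675]
eef_rot: [-3.138, -0.002, 1.689]
force: [0.4, 0.3, 0.4]
grip_width: 0.0006
grip_force: 0.0
```

{"fn": "jog_arm", "kwargs": {"motion": [[0.01,0,0,0,0,0,-1],[0.006,0,0,0,0,0,-1],[0.01,0,0,0,0,0,-1],[0.01,0,0,0,0,0,-1],[0.01,0,0,0,0,0,-1]]}}

```text
time_s: 3.6
ee_pos: [0.6573, -0.1126, 0.0721]
eef_rot: [3.138, 0.002, 1.691]
force: [0.3, -5.8, 4.2]
grip_width: 0.0004
grip_force: 2.9
```

```bash
python3 - <<'E'
from h import *
st(); go(-.146,-.001,.065)
E
```

```text
3.6 pos [ 0.6573 -0.1126  0.0721] rot [3.138e+00 2.000e-03 1.691e+00] frame [-0.1943 -0.003 ] F [ 0.3 -5.8  4.2] M [-1.04 -0.21 -0.01] w 0.0004 q [-0.22  0.68  1.28 -0.    1.18 -0.34]
go [ 0.0483 -0.0019  0.0069]
```

{"fn": "jog_arm", "kwargs": {"motion": [[0.008,0,0.002,0,0,0,-1],[0.008,0,0.001,0,0,0,-1],[0.008,0,0,0,0,0,-1],[0.008,0,0,0,0,0,-1],[0.006,0,0,0,0,0,-1]]}}

```text
time_s: 4.1
ee_pos: [0.6528, -0.0748, 0.0691]
eef_rot: [3.138, 0.002, 1.692]
force: [0.7, -5.7, 4.1]
grip_width: 0.0003
grip_force: 3.2
```

{"fn": "jog_arm", "kwargs": {"motion": [[0.002,0,0,0,0,0,-1],[0.002,0,0,0,0,0,-1],[0.001,0,0,0,0,0,-1]]}}

```text
time_s: 4.4
ee_pos: [0.6523, -0.0703, 0.0691]
eef_rot: [3.138, 0.002, 1.692]
force: [1.3, -7.6, 6.3]
grip_width: 0.0006
grip_force: 3.7
```

{"fn": "jog_arm", "kwargs": {"motion": [[0.001,0,0,0,0,0,-1],[0.001,0,0,0,0,0,-1]]}}

```text
time_s: 4.6
ee_pos: [0.6521, -0.0685, 0.0691]
eef_rot: [3.138, 0.002, 1.691]
force: [1.0, -7.2, 6.5]
grip_width: 0.0001
grip_force: 3.7
```

```bash
python3 - <<'E'
from h import *
st(); go(-.146,-.001,.065)
E
```

```text
4.6 pos [ 0.6521 -0.0685  0.0691] rot [3.138e+00 2.000e-03 1.691e+00] frame [-0.1499 -0.003 ] F [ 1.  -7.2  6.5] M [-1.31 -0.23 -0.01] w 0.0001 q [-0.16  0.66  1.32 -0.    1.15 -0.28]
go [ 0.0039 -0.002   0.004 ]
```

{"fn": "jog_arm", "kwargs": {"motion": [[0.0015,0,0,0,0,0,-1],[0.0015,0,0,0,0,0,-1],[0,0,0,0,0,0,-1]]}}

```text
time_s: 4.9
ee_pos: [0.6517, -0.0653, 0.069]
eef_rot: [3.138, 0.002, 1.692]
force: [0.7, -6.4, 5.1]
grip_width: 0.0003
grip_force: 3.1
```

{"fn": "jog_arm", "kwargs": {"motion": [[0.0015,0,0,0,0,0,-1],[0.0015,0,0,0,0,0,-1],[0,0,0,0,0,0,-1]]}}

```text
time_s: 5.2
ee_pos: [0.6514, -0.0642, 0.069]
eef_rot: [3.138, 0.005, 1.691]
force: [1.0, -17.1, 4.9]
grip_width: 0.0004
grip_force: 8.3
```

{"fn": "jog_arm", "kwargs": {"motion": [[0.002,0,0,0,0,0,-1],[0,0,0,0,0,0,-1]]}}

```text
time_s: 5.4
ee_pos: [0.6512, -0.0639, 0.0692]
eef_rot: [3.138, 0.007, 1.69]
force: [0.9, -26.1, 5.0]
grip_width: 0.0007
grip_force: 13.4
```

{"fn": "jog_arm", "kwargs": {"motion": [[-0.015,0,0,0,0,0,-1],[-0.012,0,-0.03,0,0,0,-1],[0,0,-0.05,0,0,0,-1],[0,0,-0.05,0,0,0,-1],[0,0,-0.04,0,0,0,0]]}}

```text
time_s: 5.9
ee_pos: [0.6533, -0.0864, 0.2407]
eef_rot: [3.138, 0.0, 1.692]
force: [0.3, 0.0, -0.7]
grip_width: 0.0051
grip_force: 0.0
```

```bash
python3 - <<'E'
from h import *
st()
P=par("wrist");im=ctrl.camera("wrist");cv2.imwrite("pics/w2.png",im[:,:,::-1])
print(proj("wrist",[[*wd((0,0)),.158],[*wd((-.13,0)),.09]],P))
E
```

```text
5.9 pos [ 0.6533 -0.0864  0.2407] rot [3.138 0.    1.692] frame [-0.1677 -0.0021] F [ 0.3  0.  -0.7] M [-0.03 -0.05  0.01] w 0.0051 q [-0.19  0.53  1.12  0.    1.49 -0.31]
[[275.54844364  14.21788742]
 [276.40128254 165.3421564 ]]
```

View pics/w2.png

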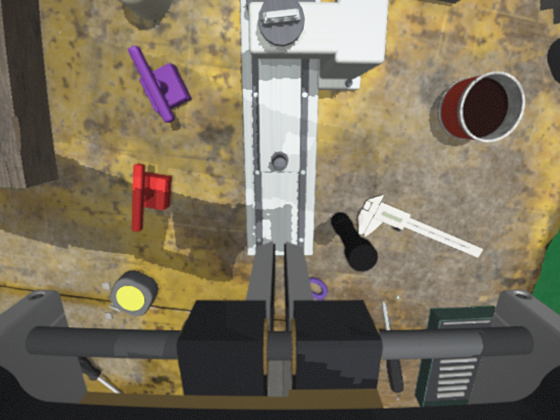

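The block is home: the post is at (280,160), in line with the bed, and the force jumped at the stop. The tang is at (281,18), nearly across the bed. Next I'll look closely at the tang relative to the fingertips.

{"fn": "jog_arm", "kwargs": {"motion": [[0.04,0,0,0,0,0,-1],[0.04,0,0,0,0,0,-1],[0.043,0.0,0.02,0,0,0,-1],[0,0,0.025,0,0,0,-1],[0,0,0,0,0,0,-1]]}}

```text
time_s: 6.45
ee_pos: [0.637, 0.0367, 0.1889]
eef_rot: [-3.137, -0.001, 1.694]
force: [-0.3, 0.6, -0.1]
grip_width: 0.0003
grip_force: 0.0
```

{"fn": "jog_arm", "kwargs": {"motion": [[0,0,0,0,0,0,-1],[0,0,0,0,0,0,-1]]}}

```text
time_s: 6.65
ee_pos: [0.639, 0.0346, 0.1931]
eef_rot: [3.139, 0.0, 1.691]
force: [0.6, -0.7, -0.3]
grip_width: 0.0004
grip_force: 0.0
```

```bash
python3 - <<'E'
from h import *
o=st()
P=par("wrist");im=ctrl.camera("wrist")
print(proj("wrist",[[*wd((0,0)),.158],o["ee_pos"]],P),P[2:])
c=cv2.resize(im[110:290,200:360],None,fx=3.3,fy=3.3,interpolation=cv2.INTER_CUBIC);print(c.shape)
cv2.imwrite("pics/w3.png",c[:,:,::-1]);np.save("w3.npy",im)
E
```

```text
6.65 pos [0.639  0.0346 0.1931] rot [3.139 0.    1.691] frame [-0.0459 -0.0022] F [ 0.6 -0.7 -0.3] M [-0.03 -0.06  0.05] w 0.0004 q [-0.    0.51  1.26  0.    1.37 -0.12]
[[274.96756012 176.48871314]
 [277.95086193 253.88430994]] (array([[ 9.92935885e-01,  1.18648931e-01,  8.71093055e-04],
       [ 1.13343977e-01, -9.50660582e-01,  2.88786427e-01],
       [ 3.50923147e-02, -2.86647674e-01, -9.57393148e-01]]), array([-0.63956545, -0.06620515,  0.3682406 ]))
(594, 528, 3)
```

View pics/w3.png

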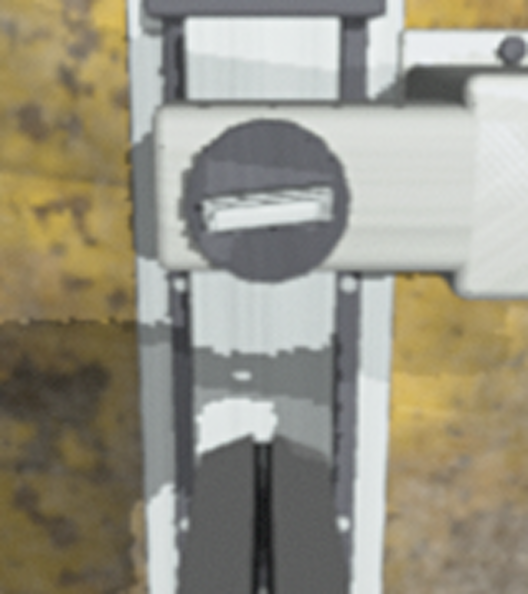

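The crop puts the collar centre at about (280.6,170.5) and the tang centre at (280.4,171.6), against the fingertip seam at column 279.5. So the screw is about 3 mm towards −y of the frame from my estimate. Next, the key.

{"fn": "jog_arm", "kwargs": {"motion": [[0.04,-0.019,0,0,0,0,-1],[0.04,-0.019,0,0,0,0,-1],[0.04,-0.019,0,0,0,0,-1],[0.04,-0.019,0,0,0,0,-1],[0.04,-0.019,0,0,0,0,-1]]}}

```text
time_s: 7.2
ee_pos: [0.5194, 0.2233, 0.1927]
eef_rot: [3.14, -0.001, 1.691]
force: [0.9, 0.6, -0.4]
grip_width: 0.0005
grip_force: 0.0
```

{"fn": "jog_arm", "kwargs": {"motion": [[0.04,-0.019,0,0,0,0,-1],[0.04,-0.019,0,0,0,0,-1],[0.04,-0.019,0,0,0,0,-1],[0,0,0,0,0,-0.136,1],[0,0,0,0,0,-0.136,1]]}}

```text
time_s: 7.7
ee_pos: [0.4487, 0.3355, 0.1926]
eef_rot: [3.14, -0.0, 1.97]
force: [1.0, -0.3, -0.2]
grip_width: 0.0129
grip_force: 0.0
```

{"fn": "jog_arm", "kwargs": {"motion": [[0,0,0,0,0,-0.136,1],[0,0,0,0,0,-0.136,1],[0,0,0,0,0,-0.136,1],[0,0,0,0,0,-0.136,1],[0,0,0,0,0,0,1]]}}

```text
time_s: 8.2
ee_pos: [0.4495, 0.3344, 0.1924]
eef_rot: [3.14, 0.0, 2.509]
force: [-0.5, -0.9, -0.3]
grip_width: 0.0531
grip_force: 0.0
```

{"fn": "jog_arm", "kwargs": {"motion": [[0,0,0,0,0,0,1],[0,0,0,0,0,0,1]]}}

```text
time_s: 8.4
ee_pos: [0.4491, 0.3346, 0.1918]
eef_rot: [3.141, 0.0, 2.504]
force: [0.4, -0.1, 0.1]
grip_width: 0.069
grip_force: 0.0
```

```bash
python3 - <<'E'
from h import *
o=st()
P=par("wrist");im=ctrl.camera("wrist")
print(proj("wrist",[[.4492,.3335,.064],o["ee_pos"]],P))
c=cv2.resize(im[110:290,180:380],None,fx=3,fy=3,interpolation=cv2.INTER_CUBIC)
cv2.imwrite("pics/w4.png",c[:,:,::-1]);np.save("w4.npy",im)
E
```

```text
8.4 pos [0.4491 0.3346 0.1918] rot [3.141 0.    2.504] frame [0.2745 0.1506] F [ 0.4 -0.1  0.1] M [-0.01 -0.12  0.06] w 0.069 q [ 0.57  0.33  1.51  0.    1.3  -0.36]
[[278.12400026 203.34504202]
 [278.7720839  253.16750223]]
```

View pics/w4.png

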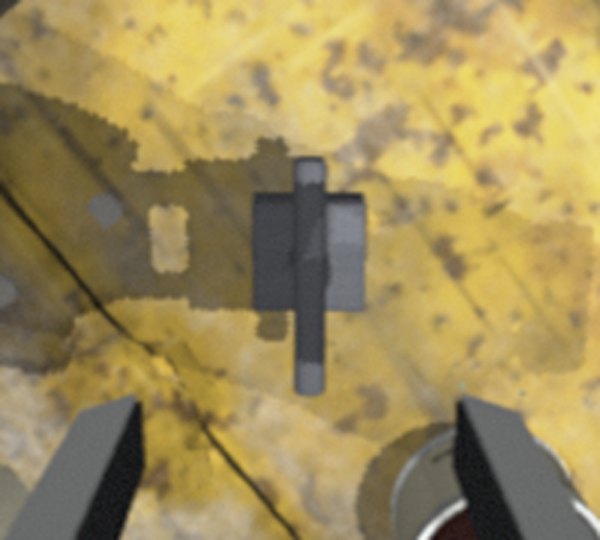

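The view shows the T-bar vertical, centred at about (283,201), against a finger midline at column 279.5. The yaw is aligned, with an offset of a few mm that closing will centre. The tin is clear of the right finger.

{"fn": "jog_arm", "kwargs": {"motion": [[0.001,0.0025,0.03,0,0,0,1],[0,0,0.04,0,0,0,1],[0,0,0.04,0,0,0,1],[0,0,0.03,0,0,0,1],[0,0,0.014,0,0,0,1]]}}

```text
time_s: 8.95
ee_pos: [0.4486, 0.3366, 0.0349]
eef_rot: [-3.138, -0.001, 2.506]
force: [0.2, 0.5, 0.4]
grip_width: 0.0938
grip_force: 0.0
```

{"fn": "jog_arm", "kwargs": {"motion": [[0,0,0,0,0,0,0.5],[0,0,0,0,0,0,0],[0,0,0,0,0,0,-0.3],[0,0,0,0,0,0,-0.6],[0,0,0,0,0,0,-1]], "squeeze": 15}}

```text
time_s: 9.45
ee_pos: [0.4498, 0.3374, 0.0383]
eef_rot: [3.14, 0.0, 2.508]
force: [1.6, -0.4, -0.6]
grip_width: 0.0574
grip_force: 0.0
```

{"fn": "jog_arm", "kwargs": {"motion": [[0,0,0,0,0,0,-1],[0,0,0,0,0,0,-1],[0,0,0,0,0,0,-1],[0,0,0,0,0,0,-1],[0,0,0,0,0,0,-1]]}}

```text
time_s: 9.95
ee_pos: [0.4496, 0.3373, 0.0375]
eef_rot: [3.141, 0.0, 2.508]
force: [0.8, 2.5, 2.0]
grip_width: 0.017
grip_force: 1.6
```

```bash
python3 - <<'E'
from h import *
st()
E
```

```text
9.95 pos [0.4496 0.3373 0.0375] rot [3.141 0.    2.508] frame [0.2772 0.1498] F [0.8 2.5 2. ] M [ 0.56 -0.49  0.01] w 0.017 q [ 0.58  0.52  1.64  0.    0.99 -0.36]
```

{"fn": "jog_arm", "kwargs": {"motion": [[0,0,0,0,0,0,-1],[0,0,0,0,0,0,-1],[0,0,0,0,0,0,-1],[0,0,0,0,0,0,-1]], "squeeze": 40}}

```text
time_s: 10.35
ee_pos: [0.4495, 0.3372, 0.0374]
eef_rot: [-3.141, -0.0, 2.508]
force: [0.1, 0.7, -1.6]
grip_width: 0.0148
grip_force: 39.9
```

{"fn": "jog_arm", "kwargs": {"motion": [[0,0,-0.02,0,0,0,-1],[0,0,-0.05,0,0,0,-1],[0,0,-0.05,0,0,0,-1],[0,0,-0.05,0,0,0,-1],[0,0,-0.025,0,0,0,-1]]}}

```text
time_s: 10.85
ee_pos: [0.45, 0.3375, 0.2369]
eef_rot: [3.137, 0.002, 2.508]
force: [0.4, -0.0, -2.4]
grip_width: 0.0151
grip_force: 39.9
```

```bash
python3 - <<'E'
from h import *
st()
w=wd((0,-.002)); d=np.array([np.cos(3.44),np.sin(3.44)]); tgt=w-d*.06
print("target 60 short",tgt, "delta", tgt-ctrl.get_obs()["ee_pos"][:2]); print(toolmove(np.r_[tgt-ctrl.get_obs()["ee_pos"][:2],0]))
E
```

```text
10.85 pos [0.45   0.3375 0.2369] rot [3.137e+00 2.000e-03 2.508e+00] frame [0.2774 0.1493] F [ 0.4 -0.  -2.4] M [ 0.06 -0.15 -0.01] w 0.0151 q [ 0.58  0.3   1.44 -0.    1.39 -0.36]
target 60 short [0.69063416 0.09777774] delta [ 0.2406029  -0.23975613]
[-0.33585868 -0.05071075  0.0003479 ]
```

{"fn": "jog_arm", "kwargs": {"motion": [[-0.042,-0.0064,0,0,0,0,-1],[-0.042,-0.0064,0,0,0,0,-1],[-0.042,-0.0064,0,0,0,0,-1],[-0.042,-0.0064,0,0,0,0,-1],[-0.042,-0.0064,0,0,0,0,-1]]}}

```text
time_s: 11.35
ee_pos: [0.6006, 0.1856, 0.2321]
eef_rot: [-3.141, -0.001, 2.508]
force: [-0.5, 1.4, -1.8]
grip_width: 0.015
grip_force: 39.9
```

{"fn": "jog_arm", "kwargs": {"motion": [[-0.042,-0.0064,0,0,0,0,-1],[-0.042,-0.0064,0,0,0,0,-1],[-0.042,-0.0064,0,0,0,0,-1],[0,0,0,0,0,-0.149,-1],[0,0,0,0,0,-0.149,-1]]}}

```text
time_s: 11.85
ee_pos: [0.6903, 0.0956, 0.2309]
eef_rot: [-3.141, -0.002, 2.81]
force: [-0.8, -0.2, -2.7]
grip_width: 0.0149
grip_force: 39.9
```

{"fn": "jog_arm", "kwargs": {"motion": [[0,0,0,0,0,-0.149,-1],[0,0,0,0,0,-0.149,-1],[0,0,0,0,0,-0.149,-1],[0,0,0,0,0,-0.149,-1],[0,0,0,0,0,0,-1]]}}

```text
time_s: 12.35
ee_pos: [0.6898, 0.0969, 0.2319]
eef_rot: [3.141, -0.001, -2.879]
force: [0.3, -0.1, -1.9]
grip_width: 0.015
grip_force: 39.9
```

{"fn": "jog_arm", "kwargs": {"motion": [[0,0,0,0,0,0,-1],[0,0,0,0,0,0,-1],[0,0,0,0,0,0,-1]]}}

```text
time_s: 12.65
ee_pos: [0.6899, 0.097, 0.2323]
eef_rot: [3.142, -0.0, -2.884]
force: [0.9, -0.3, -2.7]
grip_width: 0.0147
grip_force: 39.9
```

```bash
python3 - <<'E'
from h import *
o=st()
P=par("wrist");im=ctrl.camera("wrist");np.save("w5.npy",im);cv2.imwrite("pics/w5full.png",im[:,:,::-1])
x=Ro.from_euler("xyz",o["eef_rot"]).as_matrix()
tcp=o["ee_pos"]
print("tang0",proj("wrist",[[*wd((0,0)),.158],[*wd((0,0)),.143],tcp, tcp-x[:,2]*.026+.045*x[:,0],tcp-x[:,2]*.026-.045*x[:,0],tcp+x[:,2]*.038],P))
c=cv2.resize(im[100:300,180:380],None,fx=3,fy=3,interpolation=cv2.INTER_CUBIC)
cv2.imwrite("pics/w5.png",c[:,:,::-1])
np.savez("w5P.npz",K=P[0],d=P[1],R=P[2],t=P[3],tcp=tcp,x=x)
E
```

```text
12.65 pos [0.6899 0.097  0.2323] rot [ 3.142 -0.    -2.884] frame [ 0.01   -0.0603] F [ 0.9 -0.3 -2.7] M [ 0.04 -0.07  0.  ] w 0.0147 q [ 0.09  0.63  0.98 -0.    1.53 -1.74]
tang0 [[277.78600094 150.05202577]
 [277.83673284 148.53499242]
 [280.00393518 253.17669929]
 [280.18594054 197.37114443]
 [280.18769196 335.50608381]
 [279.8029628  232.61781094]]
```

View pics/w5.png

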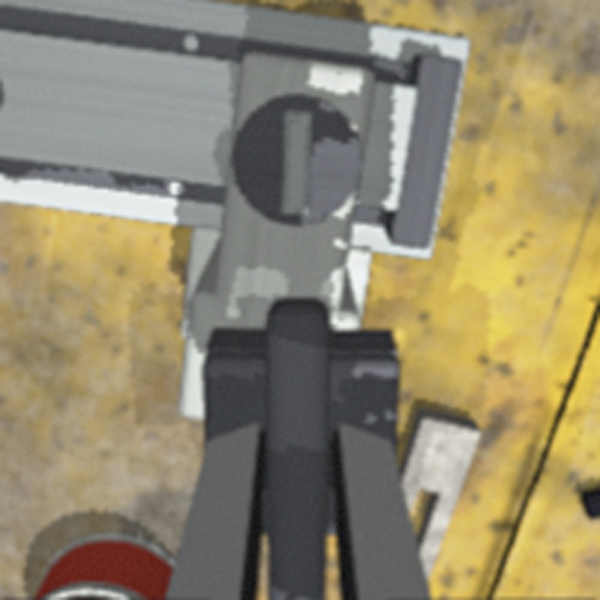

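The crop shows the key hanging straight, bar column 279.5, with the collar centre at crop (297,160) and the tang at (298,162). That's laterally in line, with the tang about 1.7° clockwise of the tool x. I still need the distance along tool x.

```bash
python3 - <<'E'
from h import *
z=np.load("w5P.npz");P=(z["K"],z["d"],z["R"],z["t"]);tcp,x=z["tcp"],z["x"]
q=lambda a,b,c:proj("wrist",[tcp+x@np.array([a,b,c])],P)[0].round(1)
print("mouth front edge",q(.023,0,.038),"sock top front",q(.023,0,.012),"bar end top",q(.045,0,-.026),"bar end low",q(.045,0,-.012))
im=np.load("w5.npy");g=cv2.cvtColor(im,cv2.COLOR_RGB2GRAY)
print("col 257",list(zip(range(195,230),g[195:230,257].tolist())));print("col 280",list(zip(range(190,235),g[190:235,280].tolist())))
for u,v,h in((279.0,153.6,.158),(278.9,153.2,.143)):
    w=plane("wrist",[(u,v)],h,P)[0]; print("tang pt",w,fr(w),x.T@(w-tcp))
E
```

```text
mouth front edge [279.8 204.6] sock top front [279.9 214.9] bar end top [280.2 197.4] bar end low [280.1 191.5]
col 257 [(195, 146), (196, 147), (197, 149), (198, 160), (199, 163), (200, 163), (201, 162), (202, 169), (203, 178), (204, 179), (205, 166), (206, 138), (207, 131), (208, 118), (209, 82), (210, 49), (211, 47), (212, 49), (213, 50), (214, 46), (215, 52), (216, 58), (217, 54), (218, 52), (219, 55), (220, 68), (221, 71), (222, 75), (223, 76), (224, 72), (225, 65), (226, 60), (227, 66), (228, 64), (229, 63)]
col 280 [(190, 131), (191, 130), (192, 131), (193, 131), (194, 132), (195, 131), (196, 131), (197, 129), (198, 122), (199, 79), (200, 47), (201, 47), (202, 50), (203, 56), (204, 60), (205, 62), (206, 65), (207, 66), (208, 65), (209, 64), (210, 67), (211, 64), (212, 60), (213, 65), (214, 69), (215, 78), (216, 79), (217, 79), (218, 78), (219, 79), (220, 77), (221, 79), (222, 75), (223, 80), (224, 78), (225, 79), (226, 80), (227, 79), (228, 80), (229, 77), (230, 79), (231, 78), (232, 80), (233, 77), (234, 78)]
tang pt [0.63393232 0.08165975 0.158     ] [ 0.00143422 -0.00282292] [ 0.05805208 -0.00052943  0.07435576]
tang pt [0.63508172 0.08188258 0.143     ] [ 0.00151878 -0.00399066] [ 0.05688066 -0.00060754  0.08935551]
```

{"fn": "jog_arm", "kwargs": {"motion": [[0.03,0,0,0,0,0.03,-1],[0.031,0.001,0,0,0,0,-1],[0,0,0.02,0,0,0,-1],[0,0,0.01,0,0,0,-1],[0,0,0,0,0,0,-1]]}}

```text
time_s: 13.2
ee_pos: [0.6302, 0.0832, 0.2009]
eef_rot: [3.141, -0.003, -2.912]
force: [0.4, 0.4, -2.1]
grip_width: 0.0153
grip_force: 39.9
```

{"fn": "jog_arm", "kwargs": {"motion": [[0,0,0,0,0,0,-1],[0,0,0,0,0,0,-1]]}}

```text
time_s: 13.4
ee_pos: [0.6311, 0.0833, 0.2029]
eef_rot: [-3.142, 0.001, -2.912]
force: [-0.0, -0.7, -3.2]
grip_width: 0.0152
grip_force: 39.9
```

{"fn": "jog_arm", "kwargs": {"motion": [[0,0,0.004,0,0,0,-1],[0,0,0.003,0,0,0,-1],[0,0,0.002,0,0,0,-1],[0,0,0,0,0,0,-1]]}}

```text
time_s: 13.8
ee_pos: [0.6305, 0.0832, 0.193]
eef_rot: [3.141, -0.001, -2.911]
force: [0.0, 0.1, -2.5]
grip_width: 0.0152
grip_force: 39.9
```

```bash
python3 - <<'E'
from h import *
st()
E
```

```text
13.8 pos [0.6305 0.0832 0.193 ] rot [ 3.141e+00 -1.000e-03 -2.911e+00] frame [0.0034 0.0004] F [ 0.   0.1 -2.5] M [ 0.08 -0.14  0.01] w 0.0152 q [ 0.07  0.5   1.27  0.    1.37 -1.73]
```

{"fn": "jog_arm", "kwargs": {"motion": [[0,-0.001,0.002,0,0,0,-1],[0,0,0.003,0,0,0,-1],[0,0,0,0,0,0,-1]]}}

```text
time_s: 14.1
ee_pos: [0.6307, 0.0821, 0.188]
eef_rot: [-3.142, -0.001, -2.912]
force: [-0.3, -1.5, -2.0]
grip_width: 0.0148
grip_force: 39.9
```

{"fn": "jog_arm", "kwargs": {"motion": [[0,0,0.003,0,0,0,-1],[0,0,0.002,0,0,0,-1],[0,0,0,0,0,0,-1]]}}

```text
time_s: 14.4
ee_pos: [0.6307, 0.0821, 0.1831]
eef_rot: [-3.142, -0.0, -2.911]
force: [0.4, -1.2, -3.5]
grip_width: 0.0149
grip_force: 39.9
```

```bash
python3 - <<'E'
from h import *
st()
E
```

```text
14.4 pos [0.6307 0.0821 0.1831] rot [-3.142 -0.    -2.911] frame [0.0023 0.0003] F [ 0.4 -1.2 -3.5] M [-0.16 -0.19 -0.  ] w 0.0149 q [ 0.07  0.51  1.28 -0.    1.35 -1.73]
```

{"fn": "jog_arm", "kwargs": {"motion": [[0,0,0.002,0,0,0,-1],[0,0,0,0,0,0,-1]]}}

```text
time_s: 14.6
ee_pos: [0.6308, 0.0822, 0.1812]
eef_rot: [-3.142, -0.0, -2.911]
force: [0.8, -1.9, -3.5]
grip_width: 0.0154
grip_force: 39.9
```

{"fn": "jog_arm", "kwargs": {"motion": [[0,0,0.001,0,0,0,-1],[0,0,0,0,0,0,-1]]}}

```text
time_s: 14.8
ee_pos: [0.6308, 0.0822, 0.1804]
eef_rot: [-3.142, 0.0, -2.911]
force: [0.9, -1.1, -2.4]
grip_width: 0.0148
grip_force: 39.9
```

{"fn": "jog_arm", "kwargs": {"motion": [[0,0,0.001,0,0,0,-1],[0,0,0,0,0,0,-1]]}}

```text
time_s: 15.0
ee_pos: [0.6309, 0.0823, 0.1797]
eef_rot: [-3.142, 0.0, -2.911]
force: [0.2, -0.4, 0.5]
grip_width: 0.0148
grip_force: 39.9
```

{"fn": "jog_arm", "kwargs": {"motion": [[0,0,0,0,0,0,-0.5],[0,0,0,0,0,0,-0.5],[0,0,-0.005,0,0,0,-0.5],[0,0,-0.006,0,0,0,-0.5],[0,0,0,0,0,0,-1]]}}

```text
time_s: 15.5
ee_pos: [0.6312, 0.0823, 0.1918]
eef_rot: [-3.141, 0.002, -2.911]
force: [0.3, -0.7, -0.1]
grip_width: 0.0184
grip_force: 0.0
```

{"fn": "jog_arm", "kwargs": {"motion": [[0,0,0,0,0,0,-1],[0,0,0,0,0,0,-1],[0,0,0,0,0,0,-1]]}}

```text
time_s: 15.8
ee_pos: [0.6311, 0.0825, 0.1912]
eef_rot: [3.142, 0.001, -2.911]
force: [-0.8, 2.0, 5.9]
grip_width: 0.0136
grip_force: 40.0
```

```bash
python3 - <<'E'
from h import *
st()
E
```

```text
15.8 pos [0.6311 0.0825 0.1912] rot [ 3.142e+00  1.000e-03 -2.911e+00] frame [ 0.0026 -0.0001] F [-0.8  2.   5.9] M [ 0.31 -0.1  -0.03] w 0.0136 q [ 0.07  0.5   1.27  0.    1.37 -1.73]
```

{"fn": "jog_arm", "kwargs": {"motion": [[0,0,0.0003,0,0,0.08,-1],[0,0,0.0003,0,0,0.08,-1],[0,0,0.0003,0,0,0.08,-1],[0,0,0.0003,0,0,0.08,-1],[0,0,0.0003,0,0,0.08,-1]]}}

```text
time_s: 16.3
ee_pos: [0.6316, 0.0822, 0.1901]
eef_rot: [3.141, 0.003, 2.969]
force: [2.1, 0.4, 7.5]
grip_width: 0.0138
grip_force: 40.0
```

```bash
python3 - <<'E'
from h import *
st()
E
```

```text
16.3 pos [0.6316 0.0822 0.1901] rot [3.141e+00 3.000e-03 2.969e+00] frame [ 0.0022 -0.0005] F [2.1 0.4 7.5] M [ 0.08 -0.6   0.11] w 0.0138 q [ 0.07  0.51  1.27 -0.    1.36 -1.33]
```

{"fn": "jog_arm", "kwargs": {"motion": [[0,0,0.0004,0,0,0.1,-1],[0,0,0.0004,0,0,0.1,-1],[0,0,0.0004,0,0,0.1,-1],[0,0,0.0004,0,0,0.1,-1],[0,0,0.0004,0,0,0.1,-1]]}}

```text
time_s: 16.8
ee_pos: [0.6318, 0.0828, 0.1884]
eef_rot: [3.138, 0.002, 2.468]
force: [3.2, 3.4, 8.7]
grip_width: 0.0131
grip_force: 40.0
```

```bash
python3 - <<'E'
from h import *
st()
E
```

```text
16.8 pos [0.6318 0.0828 0.1884] rot [3.138e+00 2.000e-03 2.468e+00] frame [ 0.0028 -0.0008] F [3.2 3.4 8.7] M [ 0.69 -0.75  0.11] w 0.0131 q [ 0.07  0.51  1.27  0.    1.36 -0.82]
```

{"fn": "jog_arm", "kwargs": {"motion": [[0,0,0.0004,0,0,0.1,-1],[0,0,0.0004,0,0,0.1,-1],[0,0,0.0004,0,0,0.1,-1],[0,0,0.0004,0,0,0.1,-1],[0,0,0,0,0,0,-1]]}}

```text
time_s: 17.3
ee_pos: [0.632, 0.0829, 0.1871]
eef_rot: [3.137, 0.001, 2.069]
force: [4.3, 3.6, 8.6]
grip_width: 0.0138
grip_force: 40.1
```

```bash
python3 - <<'E'
from h import *
st()
P=par("wrist");im=ctrl.camera("wrist");np.save("w6.npy",im)
E
```

```text
17.3 pos [0.632  0.0829 0.1871] rot [3.137e+00 1.000e-03 2.069e+00] frame [ 0.0029 -0.0011] F [4.3 3.6 8.6] M [ 0.78 -0.99  0.01] w 0.0138 q [ 0.07  0.51  1.28  0.    1.35 -0.43]
```

{"fn": "jog_arm", "kwargs": {"motion": [[0,0,0.0004,0,0,0.1,-1],[0,0,0.0004,0,0,0.1,-1],[0,0,0.0004,0,0,0.1,-1],[0,0,0.0004,0,0,0.1,-1],[0,0,0.0004,0,0,0.09,-1]]}}

```text
time_s: 17.85
ee_pos: [0.6324, 0.0828, 0.1855]
eef_rot: [3.135, -0.001, 1.578]
force: [6.9, 3.2, 10.7]
grip_width: 0.0134
grip_force: 40.2
```

{"fn": "jog_arm", "kwargs": {"motion": [[0,0,0,0,0,0,-1],[0,0,0,0,0,0,-1]]}}

```text
time_s: 18.05
ee_pos: [0.6324, 0.0828, 0.1855]
eef_rot: [3.136, -0.001, 1.582]
force: [5.6, 3.0, 11.1]
grip_width: 0.0135
grip_force: 40.2
```

```bash
python3 - <<'E'
from h import *
st()
im=ctrl.camera("wrist");np.save("w7.npy",im)
# bar angle: dark pixels between fingers in front of tip
g=cv2.cvtColor(im,cv2.COLOR_RGB2GRAY)
for r in (204,210,220,230): print(r,g[r,250:312].tolist())
E
```

```text
18.05 pos [0.6324 0.0828 0.1855] rot [ 3.136e+00 -1.000e-03  1.582e+00] frame [ 0.0027 -0.0014] F [ 5.6  3.  11.1] M [ 0.6  -1.34  0.06] w 0.0135 q [0.07 0.51 1.28 0.   1.35 0.06]
204 [133, 121, 106, 72, 61, 60, 61, 62, 60, 56, 53, 53, 55, 56, 57, 55, 56, 53, 56, 73, 85, 88, 97, 99, 101, 102, 102, 102, 102, 103, 101, 104, 103, 102, 100, 96, 89, 79, 63, 63, 59, 60, 58, 59, 56, 60, 59, 58, 56, 59, 58, 60, 60, 59, 69, 77, 76, 74, 73, 97, 166, 221]
210 [112, 83, 73, 73, 72, 75, 74, 72, 76, 74, 69, 55, 55, 55, 52, 52, 53, 53, 54, 70, 84, 92, 96, 101, 102, 104, 103, 102, 101, 103, 104, 102, 102, 102, 99, 95, 93, 82, 69, 67, 67, 70, 67, 69, 67, 67, 71, 67, 69, 70, 67, 69, 67, 69, 66, 68, 68, 68, 69, 67, 82, 137]
220 [87, 94, 97, 97, 102, 97, 101, 98, 101, 101, 99, 90, 66, 60, 62, 64, 62, 61, 63, 66, 82, 90, 93, 101, 101, 102, 103, 103, 102, 104, 103, 102, 102, 104, 101, 96, 90, 84, 83, 97, 101, 101, 100, 102, 101, 100, 103, 100, 100, 101, 101, 100, 99, 103, 99, 101, 100, 101, 100, 96, 93, 109]
230 [88, 91, 99, 102, 100, 100, 102, 103, 101, 102, 100, 90, 69, 61, 62, 64, 65, 60, 59, 64, 77, 90, 94, 99, 101, 101, 103, 103, 102, 103, 103, 99, 104, 102, 97, 98, 91, 82, 84, 98, 101, 101, 100, 101, 101, 102, 101, 103, 101, 102, 100, 102, 100, 100, 101, 102, 100, 103, 103, 97, 101, 138]
```

{"fn": "jog_arm", "kwargs": {"motion": [[0,0,0,0,0,0,-0.3],[0,0,0,0,0,0,-0.3],[0,0,0,0,0,0,-0.3],[0,0,0,0,0,0,-0.3]]}}

```text
time_s: 18.5
ee_pos: [0.6306, 0.0821, 0.1829]
eef_rot: [-3.141, 0.0, 1.582]
force: [-0.1, 0.5, -0.3]
grip_width: 0.0328
grip_force: 0.0
```

{"fn": "jog_arm", "kwargs": {"motion": [[0,0,-0.005,0,0,0,-0.3],[0,0,-0.01,0,0,0,-0.3],[0,0,-0.02,0,0,0,-0.3],[0,0,-0.04,0,0,0,-0.3],[0,0,-0.04,0,0,0,-0.3]]}}

```text
time_s: 19.0
ee_pos: [0.6304, 0.0822, 0.3004]
eef_rot: [-3.141, 0.0, 1.582]
force: [0.4, -0.0, -0.3]
grip_width: 0.0329
grip_force: 0.0
```

```bash
python3 - <<'E'
from h import *
st()
im=ctrl.camera("wrist");cv2.imwrite("pics/w8.png",im[:,:,::-1])
im=ctrl.camera("side")
cv2.imwrite("pics/f1.png",np.hstack([cv2.resize(cv2.imread("pics/w8.png")[90:330,180:380],(400,480)),cv2.resize(im[160:280,205:305,::-1],(400,480),interpolation=cv2.INTER_CUBIC)]))
go(-.108,-.001,.3)
E
```

```text
19.0 pos [0.6304 0.0822 0.3004] rot [-3.141  0.     1.582] frame [0.0023 0.0006] F [ 0.4 -0.  -0.3] M [-0.02 -0.08  0.01] w 0.0329 q [0.07 0.46 1.09 0.   1.59 0.06]
go [-0.1097  0.0119  0.0055]
```

View pics/f1.png

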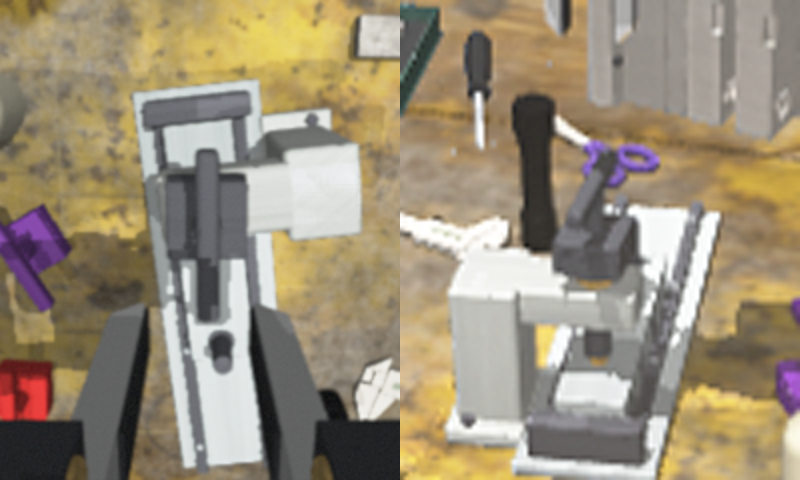

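The view shows the key upright and seated on the screw head, T-bar in line with the tool, and the block still home under the nose with the post clear. Now I'll hook the post and draw the block back.

{"fn": "jog_arm", "kwargs": {"motion": [[-0.036,0.004,0,0,0,0,-1],[-0.036,0.004,0,0,0,0,-1],[-0.037,0.004,0,0,0,0,-1],[0,0,0,0,0,-0.11,-1],[0,0,0,0,0,0,-1]]}}

```text
time_s: 19.6
ee_pos: [0.6439, -0.0276, 0.2984]
eef_rot: [-3.141, -0.0, 1.692]
force: [0.1, 0.7, 0.3]
grip_width: 0.0006
grip_force: 0.0
```

{"fn": "jog_arm", "kwargs": {"motion": [[0,0,0.04,0,0,0,-1],[0,0,0.04,0,0,0,-1],[0,0,0.04,0,0,0,-1],[0,0,0.04,0,0,0,-1],[0,0,0,0,0,0,-1]]}}

```text
time_s: 20.1
ee_pos: [0.6416, -0.0256, 0.1332]
eef_rot: [-3.133, -0.002, 1.69]
force: [-0.1, 0.6, -0.5]
grip_width: 0.0005
grip_force: 0.0
```

```bash
python3 - <<'E'
from h import *
st();go(-.108,-.001,.068)
P=par("wrist");im=ctrl.camera("wrist");g=cv2.cvtColor(im,cv2.COLOR_RGB2GRAY)
print(proj("wrist",[[*wd((-.13,-.002)),.09]],P))
E
```

```text
20.1 pos [ 0.6416 -0.0256  0.1332] rot [-3.133e+00 -2.000e-03  1.690e+00] frame [-0.106   0.0023] F [-0.1  0.6 -0.5] M [-0.02 -0.08 -0.02] w 0.0005 q [-0.1   0.57  1.31  0.    1.27 -0.22]
go [-0.0022  0.0039  0.0652]
[[283.89345298 258.03524156]]
```

{"fn": "jog_arm", "kwargs": {"motion": [[0.001,0.002,0.03,0,0,0,-1],[0,0,0.025,0,0,0,-1],[0,0,0.012,0,0,0,-1],[0,0,0,0,0,0,-1]]}}

```text
time_s: 20.55
ee_pos: [0.6461, -0.0252, 0.072]
eef_rot: [-3.142, 0.0, 1.691]
force: [0.1, -1.1, 0.1]
grip_width: 0.0008
grip_force: 0.0
```

{"fn": "jog_arm", "kwargs": {"motion": [[-0.004,0,0,0,0,0,-1],[-0.006,0,0,0,0,0,-1],[-0.008,0,0,0,0,0,-1],[-0.008,0,0,0,0,0,-1],[-0.008,0,0,0,0,0,-1]]}}

```text
time_s: 21.05
ee_pos: [0.6509, -0.0586, 0.0736]
eef_rot: [3.139, -0.001, 1.692]
force: [-0.6, 9.3, 3.8]
grip_width: 0.0001
grip_force: 4.3
```

```bash
python3 - <<'E'
from h import *
st();go(-.209,-.001,.068)
E
```

```text
21.05 pos [ 0.6509 -0.0586  0.0736] rot [ 3.139e+00 -1.000e-03  1.692e+00] frame [-0.1398 -0.003 ] F [-0.6  9.3  3.8] M [1.63 0.09 0.03] w 0.0001 q [-0.15  0.65  1.33  0.    1.16 -0.27]
go [-0.0692 -0.0022  0.0055]
```

{"fn": "jog_arm", "kwargs": {"motion": [[-0.009,0,0.001,0,0,0,-1],[-0.009,0,0.001,0,0,0,-1],[-0.009,0,0,0,0,0,-1],[-0.009,0,0,0,0,0,-1],[-0.009,0,0,0,0,0,-1]]}}

```text
time_s: 21.55
ee_pos: [0.6566, -0.1036, 0.0721]
eef_rot: [3.138, -0.0, 1.692]
force: [-0.4, 7.7, 6.7]
grip_width: 0.0004
grip_force: 3.9
```

{"fn": "jog_arm", "kwargs": {"motion": [[-0.009,0,0,0,0,0,-1],[-0.008,0,0,0,0,0,-1],[-0.006,0,0,0,0,0,-1],[-0.002,0,0,0,0,0,-1],[0,0,0,0,0,0,-1]]}}

```text
time_s: 22.05
ee_pos: [0.6594, -0.129, 0.0717]
eef_rot: [3.138, 0.0, 1.691]
force: [-0.2, 2.7, 1.6]
grip_width: 0.0004
grip_force: 1.4
```

```bash
python3 - <<'E'
from h import *
st()
E
```

```text
22.05 pos [ 0.6594 -0.129   0.0717] rot [3.138 0.    1.691] frame [-0.2107 -0.0031] F [-0.2  2.7  1.6] M [ 0.45 -0.2  -0.01] w 0.0004 q [-0.25  0.69  1.26  0.    1.18 -0.37]
```

{"fn": "jog_arm", "kwargs": {"motion": [[0.006,0,0,0,0,0,-1],[0.004,0,-0.01,0,0,0,-1],[0,0,-0.04,0,0,0,-1],[0,0,-0.05,0,0,0,-1],[0,0,-0.05,0,0,0,-1]]}}

```text
time_s: 22.55
ee_pos: [0.6568, -0.1184, 0.2221]
eef_rot: [3.142, 0.0, 1.692]
force: [-0.3, 0.3, 0.1]
grip_width: 0.0006
grip_force: 0.0
```

{"fn": "jog_arm", "kwargs": {"motion": [[-0.04,0,-0.02,0,0,0,-1],[-0.05,-0.02,0,0,0,0,-1],[-0.05,-0.02,0,0,0,0,-1],[0,0,0,0,0,0,-1]]}}

```text
time_s: 22.95
ee_pos: [0.6344, -0.2604, 0.2401]
eef_rot: [-3.141, 0.001, 1.686]
force: [-0.4, -0.4, -0.6]
grip_width: 0.0002
grip_force: 0.0
```

```bash
python3 - <<'E'
from h import *
st()
im=ctrl.camera("top");g=cv2.cvtColor(im,cv2.COLOR_RGB2GRAY)
# dark blobs on the bed: post & key
sub=g[140:230,225:375]
n,l,s,c=cv2.connectedComponentsWithStats((sub<120).astype(np.uint8))
for i in range(1,n):
    if s[i,4]>12: print(s[i].tolist(),(c[i]+[225,140]).round(1))
px=lambda f,z:proj("top",[[*wd(f),z]])[0].round(1)
print("post expect",px((-.227,0),.09),"key bar ctr",px((0,0),.198),"ends",px((.045,0),.198),px((-.045,0),.198))
p=plane("top",[px((-.227,0),.09)],.09)
# block +x end edge profile along the bed centre line at block-top height and the bed
xs=np.arange(-.12,-.02,.004);print([(round(x,3),int(g[int(round(v)),int(round(u))])) for x in xs for u,v in [px((x,.012),.05)]])
E
```

```text
22.95 pos [ 0.6344 -0.2604  0.2401] rot [-3.141e+00  1.000e-03  1.686e+00] frame [-0.3382  0.0374] F [-0.4 -0.4 -0.6] M [-0.04 -0.06  0.01] w 0.0002 q [-0.44  0.6   1.02 -0.    1.53 -0.56]
[2, 0, 3, 12, 17] [227.8 146.1]
[84, 0, 12, 9, 68] [314.1 144.2]
[89, 0, 61, 90, 2935] [354.1 186.3]
[10, 30, 114, 44, 1062] [272.9 195. ]
[46, 30, 3, 9, 20] [272.2 173.5]
[114, 44, 8, 8, 46] [342.6 187.4]
[31, 60, 9, 3, 20] [260.4 201.4]
[35, 74, 18, 4, 29] [268.1 215.2]
[66, 78, 19, 12, 148] [297.8 224.2]
post expect [342.5 184.3] key bar ctr [253.  183.3] ends [234.2 185.1] [271.8 181.6]
[(np.float64(-0.12), 230), (np.float64(-0.116), 229), (np.float64(-0.112), 231), (np.float64(-0.108), 231), (np.float64(-0.104), 230), (np.float64(-0.1), 230), (np.float64(-0.096), 229), (np.float64(-0.092), 230), (np.float64(-0.088), 230), (np.float64(-0.084), 229), (np.float64(-0.08), 231), (np.float64(-0.076), 231), (np.float64(-0.072), 230), (np.float64(-0.068), 230), (np.float64(-0.064), 230), (np.float64(-0.06), 230), (np.float64(-0.056), 222), (np.float64(-0.052), 209), (np.float64(-0.048), 180), (np.float64(-0.044), 166), (np.float64(-0.04), 147), (np.float64(-0.036), 143), (np.float64(-0.032), 142), (np.float64(-0.028), 143), (np.float64(-0.024), 140)]
```

```bash
python3 - <<'E'
from station import ctrl
print(ctrl.hand_in())
E
```

```text
the job is handed in; nothing more can be done
None
```

I handed the job in at about 23 s: the block went home to the stop, the T-key turned the screw to about 3.1 rad (nose pushed in about 3 mm, judged from the key's angle, not seen directly), the key stayed on the screw, and the block was drawn back until its end was about 50 mm short of the screw axis, still on the bed.

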